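Set up a glaze line blend: blue test tiles in order of shade on the rack

ROBOT

A 7-joint arm with a two-finger parallel gripper is mounted at the origin on the work surface; the furniture and walls round the work are solid. World frame = base frame: x ahead of the robot, y to its left, z up, the work surface at z = 0. Lengths are in m, angles in rad, forces in N, time in s.
With the tool pointing down it reaches from about 0.4 to 0.85 m from the base axis. Payload 6.9 kg.
Tool frame: the origin (TCP) lies midway between the tips of the shut fingers; the grasp point (between the pads) lies behind it (ctrl.pinch_z is the z of the grasp point in the tool frame, in m); z points along the fingers, y is the line along which they close (so a half turn about z gives the same grasp; the last joint's range is limited). The gripper opens to 85 mm and grips with 20 to 120 N. Pads are 22 mm wide; open, the fingers measure 114 mm over their backs; the gripper's body (76 mm by 85 mm) begins 54 mm behind the grasp point. The pads swing forward as they close: fully open they stand 13 mm farther back than shut.
Start: joints at [-1.226, 0.507, -0.238, 1.5, 0.126, 1.149, -0.155], TCP at [0.148, 0.607, 0.231] pointing down, gripper open.
Joint ranges: [-3.08, 3.08], [-0.24, 2.05], [-1.43, 1.35], [0, 2.5], [-1.52, 4.66], [0.17, 1.96], [-2.89, 2.89]. Speed limits (rad/s): [2.39, 2.39, 3.14, 3.14, 3.14, 3.14, 3.14].

INTERFACE

Orientations are given as a unit quaternion [w, x, y, z].
In Python, from station import ctrl, get_state, vision, ticket, models gives the robot as it stands. Calls block until the motion is done:
- ctrl.movep(position, orientation): joint-space move of the TCP to a pose.
- ctrl.movel(position, frame=None, max_speed=0.15): straight line of the TCP; frame=None keeps the orientation; max_speed is the mean speed in m/s.
- ctrl.set_joints(angles): joint-space move.
- ctrl.ungrasp() and ctrl.close_gripper(force=None): open the fingers fully, or close them until they stop; force is the grip in N (None keeps the last).
- ctrl.pause(seconds).
- ctrl.ik(position, orientation): joint angles nearest the present ones, or None.
- get_state(): the state.
- vision.grab_frame(name): name is "side" or "top" or "wrist"; returns (picture, depth): 480x640x3 uint8, blue, green, red; 480x640 float32, m along the optical axis (not along the pixel's ray), 0 where there is no reading.
- vision.camera_info(name): a dict with "mtx" (3x3 intrinsics, pixels), "R" (3x3) and "t" (3): a world point X has camera coordinates R X + t; the wrist camera has in their place "hand_eye" (4x4, takes a point from camera to tool coordinates, whose origin is the TCP and whose axes are the flange's). Camera axes: x right, y down, z forward; pixel columns grow to the right and rows downward; lengths in m; the calibration is good to about 2 mm. A picture is of the moment at which its call begins: read the wrist's pose just before it. camera_info takes no time and is no camera call.
A pose or a line that the arm cannot do raises ctrl.Unreachable and nothing moves.
- ticket.close_job(): hands the job in; it is judged then, once.
Trained networks look in the newest picture that a camera, given by its name, has taken for a name from the list of things; names that differ only in an ending like _2 or _b are one class to them, and where a whole thing is asked for, a point or a joint stands for the part that bears it (a point fixed in the world has none). Each returns a list of dicts, best first, with "p" (0 to 1); they miss things now and then, are a little off and sometimes report something else, mostly with a low value. They report only what shows in the picture. A call takes as long as a camera call. They do not tell look-alikes from the thing itself.
- models.recognise(camera, target): "point" ([column, row] in pixels, amid what is visible of it).
- models.masks_of(camera, target): "mask" (480x640 bool, what is visible of it) and "point" ([column, row] in pixels, amid what is visible of it).
The state is a dict: "time": time; "qpos": joint angles; "qd": joint speeds; "tau": joint torques, N m; "tcp_pos": TCP position; "eef_rot": TCP orientation; "contact_force": force on the tool from outside, world axes, zero at the start; "wrist_torque": the same for the moment, N m; "width": finger opening in m; "gripper_force": force on a finger pad.
Only numpy, scipy, OpenCV 4.12 (cv2) and the standard library are available. Lean on these libraries where they do the work, as an engineer would, in place of code of your own. Each camera call takes 0.05 s, during which the arm holds its last target. There are 200 camera calls.

TASK

Stand the four blue test tiles in the four bays of the dark wooden rack as a line blend in order of shade, the palest next to the white beaker and the darkest next to the nearly black one. Each tile stands upright and flat on the floor of its own bay with its ridged face to the open front of the rack. Do not knock any tile over, and leave the two beakers and the brown tile where they are.

Things in the scene. Friction and masses are not known exactly. Their poses are not given: they have to be found in the camera images.
- tile_pale: Blue glaze test tile, palest, a very light greyish blue. Upright slab 80 mm tall, 38 wide (y), 9 thick (x), on a foot 44 deep, 38 wide, 8 thick; 80 g, stands by itself; grip across the 9 mm near the top. Origin: under the middle of the upright, at the foot's underside. z up; -x is where the ridged face looks: the foot's toe reaches 34 mm to -x, its heel 10 mm to +x.
- tile_light: Blue glaze test tile, second lightest, a clear sky blue. Shape, size and axes as tile_pale.
- tile_mid: Blue glaze test tile, third, a strong medium blue. Shape, size and axes as tile_pale.
- tile_deep: Blue glaze test tile, darkest, a deep navy blue. Shape, size and axes as tile_pale.
- rack: Fixed dark wooden rack 334 (y) x 78 (x) mm; origin: centre of underside; open front to -x, ledge 34 high at +x. Four bays, centres y = +-88.5, +-29.5, each 54 wide between fins 22 high; lip 17 high and ledge bound it at x = -33 and +27; floor z = 12. A tile centred in its bay, facing the front (its x along the rack's x), has its origin at x = +9. A beaker on a deck at each end.
- beaker_white: Small open beaker glazed plain white, 42 mm across the rim, 50 mm tall; it stands on the end deck at one end of the rack (either end), about 144 mm from the rack's middle. Origin: centre of its underside.
- beaker_cobalt: The same beaker glazed in nearly black full-strength cobalt; it stands on the deck at the other end of the rack. Origin: centre of its underside.
- tile_brown: A rust-brown test tile of another glaze, standing among the blue ones; not part of this series. Shape, size and axes as tile_pale.
Mind the look-alikes: they are no part of the job. What is shaped like the beaker_cobalt but orange is not meant.

How it is judged:
At the end, for the whole second after the job is handed in: Each blue tile stands at rest in its bay, palest by the white beaker to darkest by the cobalt one: within 12 mm along and 9.5 mm across the rack, foot within 3 mm of the floor, tilt under 0.08 rad, yaw within 0.45 rad, ridges to the front; beakers and brown tile upright, moved under 25 mm (((y of beaker_white in the frame of rack above 0 m and y of tile_pale in the frame of rack between 0.0765 and 0.1005 m and y of tile_light in the frame of rack between 0.0175 and 0.0415 m and y of tile_mid in the frame of rack between -0.0415 and -0.0175 m and y of tile_deep in the frame of rack between -0.1005 and -0.0765 m) or (y of beaker_white in the frame of rack below 0 m and y of tile_pale in the frame of rack between -0.1005 and -0.0765 m and y of tile_light in the frame of rack between -0.0415 and -0.0175 m and y of tile_mid in the frame of rack between 0.0175 and 0.0415 m and y of tile_deep in the frame of rack between 0.0765 and 0.1005 m)) and x of tile_pale in the frame of rack between -0.0005 and 0.0185 m and z of tile_pale in the frame of rack between 0.009 and 0.015 m and angle between each of tile_pale, tile_light, tile_mid, tile_deep, beaker_white, beaker_cobalt, tile_brown's own z axis and vertical below 0.08 rad and angle between the x axis of each of tile_pale, tile_light, tile_mid, tile_deep and the x axis of rack, either way round below 0.45 rad and linear speed of each of tile_pale, tile_light, tile_mid, tile_deep below 0.02 m/s and angular speed of each of tile_pale, tile_light, tile_mid, tile_deep below 0.2 rad/s and x of tile_light in the frame of rack between -0.0005 and 0.0185 m and z of tile_light in the frame of rack between 0.009 and 0.015 m and x of tile_mid in the frame of rack between -0.0005 and 0.0185 m and z of tile_mid in the frame of rack between 0.009 and 0.015 m and x of tile_deep in the frame of rack between -0.0005 and 0.0185 m and z of tile_deep in the frame of rack between 0.009 and 0.015 m and distance of each of beaker_white, beaker_cobalt, tile_brown from where it was at the start of the episode below 0.025 m); the robot touches nothing.
It fails at once if a blue tile is knocked over (angle between any of tile_pale, tile_light, tile_mid, tile_deep's own z axis and vertical above 0.7 rad).
It fails at once if a beaker or the brown tile is moved by more than 25 mm (distance of any of beaker_white, beaker_cobalt, tile_brown from where it was at the start of the episode above 0.025 m).
It also fails if it takes over 99 s, if anything falls off the work surface, if the arm or the gripper's body presses on something with over 40 N, if the wrist force passes 120 N, or if a joint passes its speed limit or range.

## Working session

There is one attempt and no reset: what is moved stays moved. The work goes in short steps, each a Python script; the robot and the scene stay as the last script left them, time stands still between calls to the robot, and variables do not carry over. Pictures are saved under pics/ and viewed, at most 14 in all, crops included, and the job is handed in when it is done.

```bash
ls; mkdir -p pics; cat > h.py <<'E'
import numpy as np, cv2
from station import ctrl,get_state,vision,ticket,models
def cloud(name,pic=None):
    im,d=vision.grab_frame(name); ci=vision.camera_info(name)
    K=np.array(ci["mtx"]);v,u=np.mgrid[:480,:640]
    P=np.stack([(u-K[0,2])/K[0,0]*d,(v-K[1,2])/K[1,1]*d,d],-1)
    W=(P-np.array(ci["t"]).ravel())@np.array(ci["R"]); W[d<=0]=np.nan
    if pic: cv2.imwrite("pics/"+pic+".png",im)
    return im,d,W
E
python3 - <<'E'
from h import *
print(get_state()); print(ctrl.pinch_z)
for n in("top","side"):
    im,d,W=cloud(n,n+"0")
    for t in["tile_pale","tile_light","tile_mid","tile_deep","tile_brown","beaker_white","beaker_cobalt","rack"]:
        print(n,t,[(np.round(r["point"]).tolist(),round(r["p"],2),np.round(W[int(r["point"][1]),int(r["point"][0])],3).tolist()) for r in models.recognise(n,t)][:6])
E
```

```text
pics
{'time': 0.0, 'qpos': array([-1.22547149,  0.50834043, -0.23752735,  1.50113028,  0.12568972,
        1.14885806, -0.1548079 ]), 'qd': array([-7.49185909e-04, -4.24686066e-04,  1.91562553e-04,  1.77936290e-03,
        8.47151879e-04,  1.33747423e-04, -9.03884914e-05]), 'tau': array([-1.42488479e-03, -6.20573401e+01, -2.18724534e+00, -2.49659640e+01,
        1.27082810e-02,  1.19070322e-02,  4.85070245e-05]), 'tcp_pos': array([0.148411 , 0.6066217, 0.230429 ]), 'eef_rot': array([-9.65049845e-05,  1.19621669e-01,  9.92819164e-01, -8.68765242e-04]), 'contact_force': array([ 0.61679581, -0.69193541,  0.02653218]), 'wrist_torque': array([0.04331967, 0.02174995, 0.01602484]), 'gripper_force': 0.0, 'width': 0.08539568619726534}
-0.0187
top tile_pale [([396.0, 239.0], 0.84, [0.511, -0.039, 0.078])]
top tile_light [([428.0, 163.0], 0.28, [0.652, -0.105, 0.067])]
top tile_mid [([416.0, 206.0], 0.83, [0.569, -0.077, 0.081])]
top tile_deep [([381.0, 161.0], 0.74, [0.656, -0.016, 0.076]), ([396.0, 241.0], 0.45, [0.506, -0.037, 0.076])]
top tile_brown [([428.0, 164.0], 0.61, [0.654, -0.104, 0.06]), ([374.0, 282.0], 0.41, [0.432, 0.004, 0.082])]
top beaker_white [([248.0, 335.0], 0.82, [0.334, 0.244, 0.017])]
top beaker_cobalt [([330.0, 211.0], 0.85, [0.575, 0.084, 0.012]), ([331.0, 159.0], 0.78, [0.682, 0.078, 0.006])]
top rack [([286.0, 270.0], 0.88, [0.459, 0.171, 0.022])]
side tile_pale [([339.0, 280.0], 0.79, [0.513, -0.04, 0.017])]
side tile_light [([294.0, 263.0], 0.81, [0.429, 0.001, 0.028])]
side tile_mid [([377.0, 294.0], 0.72, [0.578, -0.083, 0.022])]
side tile_deep [([420.0, 259.0], 0.66, [0.679, -0.017, 0.017])]
side tile_brown [([426.0, 302.0], 0.73, [0.663, -0.112, 0.017])]
side beaker_white [([240.0, 175.0], 0.91, [0.339, 0.222, 0.055])]
side beaker_cobalt [([356.0, 222.0], 0.83, [0.562, 0.06, 0.063]), ([405.0, 222.0], 0.58, [0.66, 0.055, 0.051])]
side rack [([299.0, 202.0], 0.61, [0.46, 0.167, 0.011])]
```

View pics/top0.png

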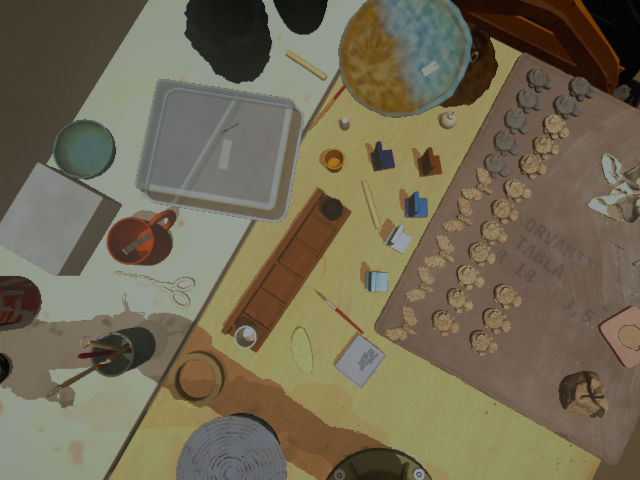

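View pics/side0.png

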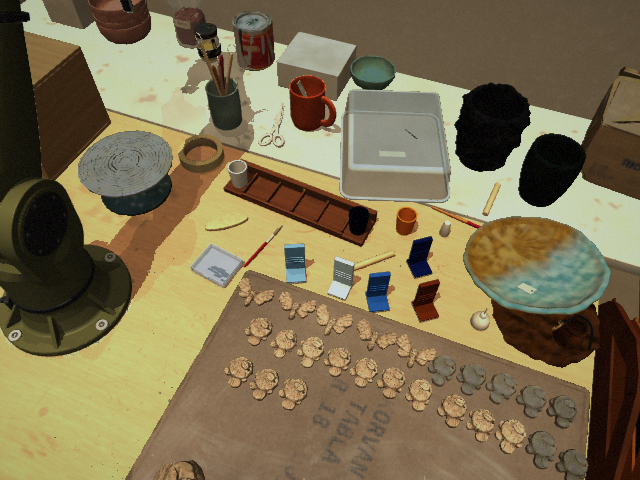

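The top picture shows light at (376,281), pale (398,238), mid (416,206), deep (381,157), brown (429,162), white beaker (246,336) and cobalt beaker (331,208). The orange look-alike is at (332,160). In the side picture the ridged faces and toes point towards that camera.

Possible confusions (top pixels):
- **Blue tiles:** pale (398,238) or light (376,281), mid (416,206) or deep (381,157), and brown (429,162), which is excluded.
- **Cobalt beaker:** (331,208) is near-black and on the rack. The orange cup at (332,160) is rejected.

Next I'll measure the geometry and check a close crop.

```bash
python3 - <<'E'
from h import *
print(vision.camera_info("wrist"))
ims={}
A=[]
for n in("top","side"):
    im,d,W=cloud(n); ims[n]=im; A.append((im.reshape(-1,3),W.reshape(-1,3)))
C={"light":(.43,.0),"pale":(.51,-.039),"mid":(.569,-.077),"deep":(.66,-.016),"brown":(.656,-.106)}
for k,c in C.items():
    for n,(I,P) in zip(("top","side"),A):
        r=np.hypot(P[:,0]-c[0],P[:,1]-c[1])<.05
        up=r&(P[:,2]>.074)&(P[:,2]<.09); al=r&(P[:,2]>.02)&(P[:,2]<.09); ft=r&(P[:,2]>.0045)&(P[:,2]<.013)
        rect=cv2.minAreaRect(P[up,:2].astype(np.float32)*1000) if up.sum()>4 else None
        print(k,n,"top",P[up].mean(0).round(4),up.sum(),rect,"foot",P[ft].mean(0).round(4),ft.sum(),"bgr",I[al].mean(0).round())
im,d,W=cloud("top");P=W.reshape(-1,3)
m=np.zeros((480,640),np.uint8);cv2.fillPoly(m,[np.array([[320,183],[357,208],[258,355],[217,328]])],1)
s=(m.ravel()>0)
for lo,hi in((.009,.014),(.0145,.019),(.0195,.025),(.03,.038),(.04,.07)):
    q=s&(P[:,2]>lo)&(P[:,2]<hi);print(lo,q.sum(),P[q].mean(0).round(4),cv2.minAreaRect(P[q,:2].astype(np.float32)*1000) if q.any() else 0)
t=cv2.resize(ims["top"][130:310,300:460],None,fx=3,fy=3);u=cv2.resize(ims["side"][140:330,210:450],None,fx=3,fy=3)
cv2.imwrite("pics/c1.png",u)
hm=np.clip(W[...,2]*255/.06,0,255);hm=np.nan_to_num(hm).astype(np.uint8)[175:365,205:375]
cv2.imwrite("pics/hm.png",cv2.applyColorMap(cv2.resize(hm,None,fx=3,fy=3,interpolation=0),cv2.COLORMAP_JET))
E
```

```text
{'mtx': array([[357.22369731,   0.        , 319.08637679],
       [  0.        , 357.22369731, 243.43738153],
       [  0.        ,   0.        ,   1.        ]]), 'hand_eye': array([[-2.44984456e-04, -9.48631928e-01, -3.16381740e-01,
         8.12889733e-02],
       [ 9.99999688e-01,  5.20226797e-06, -7.89929966e-04,
        -4.95954698e-04],
       [ 7.50998690e-04, -3.16381835e-01,  9.48631631e-01,
        -1.42135454e-01],
       [ 0.00000000e+00,  0.00000000e+00,  0.00000000e+00,
         1.00000000e+00]])}
light top top [0.4323 0.0058 0.0795] 106 ((432.2299499511719, 6.260892868041992), (9.149340629577637, 35.91445541381836), 88.68914794921875) foot [ 0.4307 -0.0114  0.0079] 307 bgr [104. 107. 100.]
light side top [0.4325 0.0043 0.0789] 111 ((432.9689025878906, 4.900284290313721), (10.923812866210938, 37.375640869140625), 84.01666259765625) foot [ 0.4316 -0.0126  0.0081] 289 bgr [96. 93. 74.]
pale top top [ 0.5185 -0.0402  0.0792] 102 ((518.8181762695312, -40.41081237792969), (8.959260940551758, 36.93375015258789), 58.136573791503906) foot [ 0.5128 -0.05    0.008 ] 341 bgr [115.
[... 1370 characters left out ...]
.0082] 333 bgr [ 9. 21. 55.]
0.009 3761 [0.4544 0.1644 0.0116] ((454.24786376953125, 162.36183166503906), (66.58196258544922, 333.7994689941406), 55.0522575378418)
0.0145 780 [0.447  0.1547 0.0163] ((454.4576416015625, 162.33871459960938), (66.68614196777344, 331.1063537597656), 55.03117752075195)
0.0195 468 [0.4535 0.1687 0.0218] ((454.49151611328125, 162.63836669921875), (65.59490203857422, 328.8038330078125), 54.99971389770508)
0.03 1143 [0.472  0.1944 0.0335] ((462.215087890625, 171.67343139648438), (66.29000854492188, 331.65582275390625), 55.230262756347656)
0.04 360 [0.4535 0.162  0.0563] ((454.4207763671875, 158.93435668945312), (41.20687484741211, 322.93115234375), 55.12611770629883)
```

View pics/c1.png

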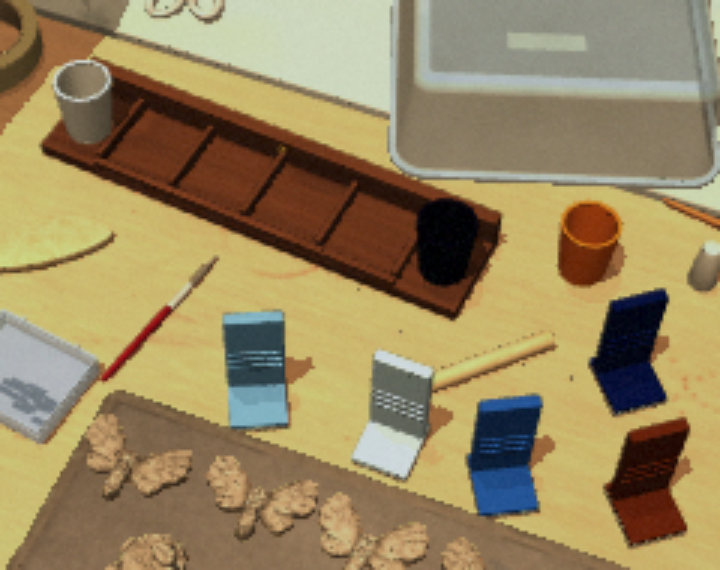

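View pics/hm.png

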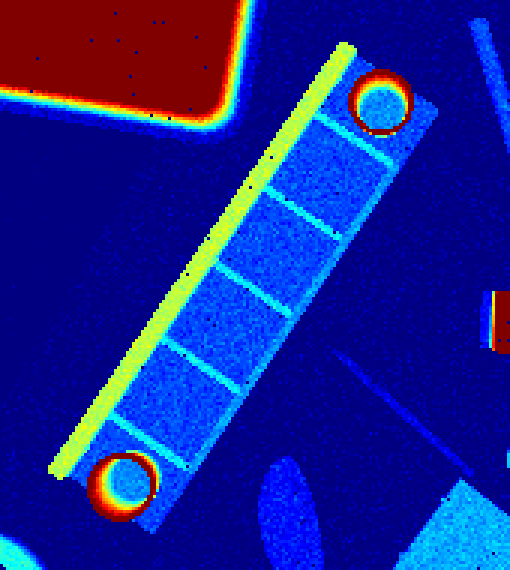

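The crop confirms the shades, and all ridges and toes face roughly -y. The rack's ledge is on its +x+y side with yaw about 55°, and the white beaker is at rack y>0. Before moving I still need mid's pose, the tray clearance and a reachability check.

```bash
cat >> h.py <<'E'
from scipy.spatial.transform import Rotation as Rot
C={"light":(.4325,.0055),"pale":(.519,-.041),"mid":(.577,-.075),"deep":(.674,-.0145),"brown":(.660,-.108)}
def tiles(keys,C=C,names=("top","side"),zlo=.074,zhi=.09):
    out={}
    for n in names:
        P=cloud(n)[2].reshape(-1,3)
        for k in keys:
            c=C[k];q=P[(np.hypot(P[:,0]-c[0],P[:,1]-c[1])<.028)&(P[:,2]>zlo)&(P[:,2]<zhi)]
            (cx,cy),(w,h),a=cv2.minAreaRect(q[:,:2].astype(np.float32)*1000)
            out.setdefault(k,[]).append((cx/1000,cy/1000,a if w<h else a+90,min(w,h),max(w,h),np.median(q[:,2])))
    return out
def quat(th): # tool down, tool y at heading th (rad)
    c,s=np.cos(th),np.sin(th)
    q=Rot.from_matrix(np.array([[-s,c,0],[c,s,0],[0,0,-1]]).T.T).as_quat()
    return q[[3,0,1,2]]
E
python3 - <<'E'
from h import *
print(quat(np.radians(76)))
T=tiles(C)
for k,v in T.items(): print(k,np.round(v,4).tolist())
for n in("top","side"):
    P=cloud(n)[2].reshape(-1,3)
    y=np.radians(55.06);o=np.array([.4577,.1673]);ex=np.array([np.cos(y),np.sin(y)]);ey=np.array([-ex[1],ex[0]])
    X=(P[:,:2]-o)@ex;Y=(P[:,:2]-o)@ey;Z=P[:,2]
    b=lambda q,v:np.percentile(v[q],[1,50,99]).round(4).tolist() if q.any() else 0
    m=(abs(Y)<.115)&(abs(X)<.05)
    print(n,"ledge X",b(m&(Z>.03)&(Z<.038),X),"lip X",b(m&(Z>.0155)&(Z<.019)&(X<-.02),X),"floor",b(m&(abs(X)<.02)&(Z<.015),Z))
    f=(abs(X)<.02)&(Z>.0195)&(Z<.025)
    for y0 in(-.118,-.059,0,.059,.118): print("fin",b(f&(abs(Y-y0)<.015),Y))
    bk=(Z>.055)&(Z<.07)&(abs(X)<.035)
    for s in(1,-1): print("beaker",b(bk&(Y*s>.1)&(Y*s<.18),X),b(bk&(Y*s>.1)&(Y*s<.18),Y))
    for y0 in(-.0885,-.0295,.0295,.0885):
        for x0 in (.045,.055,.065,.075,.09): 
            q=(abs(Y-y0)<.03)&(abs(X-x0)<.006); print("behind",y0,x0,np.nanmax(Z[q]).round(3) if q.any() else 0,end="; ")
    print()
for k in T:
    m=np.mean(np.array(T[k]),0); q=ctrl.ik([m[0],m[1],.0463],quat(np.radians(m[2]))); print(k,None if q is None else np.round(q,2))
for Yb in(-.0885,.0885):
    p=o+.009*ex+Yb*ey; q=ctrl.ik([*p,.06],quat(y)); print(p,None if q is None else np.round(q,2))
E
```

```text
[0.         0.12186934 0.99254615 0.        ]
light [[0.4322, 0.0062, 88.0956, 9.2242, 36.0203, 0.0794], [0.433, 0.0048, 84.214, 10.7974, 37.3973, 0.0792]]
pale [[0.519, -0.0406, 58.3658, 8.8234, 37.4073, 0.0795], [0.5197, -0.0408, 57.4387, 11.0415, 37.3208, 0.0793]]
mid [[0.5772, -0.0772, 89.3812, 8.5832, 37.1729, 0.0793], [0.5775, -0.0781, 87.8092, 9.051, 37.8197, 0.079]]
deep [[0.6748, -0.0134, 98.173, 9.192, 39.0473, 0.0792], [0.6744, -0.0139, 99.5664, 10.8261, 38.3529, 0.079]]
brown [[0.6609, -0.1074, 97.4455, 9.4268, 38.5925, 0.0797], [0.6605, -0.1085, 96.4786, 9.7592, 38.4355, 0.0796]]
top ledge X [0.0267, 0.0324, 0.0387] lip X [-0.0391, -0.0361, -0.0242] floor [0.0083, 0.0117, 0.0147]
fin [-0.1259, -0.1179, -0.1153]
fin [-0.0612, -0.0588, -0.0565]
fin [-0.0024, -0.0001, 0.0024]
fin [0.0565, 0.0588, 0.0611]
fin [0.1151, 0.118, 0.1266]
beaker [-0.0289, -0.0072, 0.0108] [0.122, 0.1451, 0.162]
beaker [-0.0284, -0.0049, 0.0114] [-0.1632, -0.1459, -0.1239]
behind -0.0885 0.045 0.005; behind -0.0885 0.055 0.003; behind -0.0885 0.065 0.008; behind -0.0885 0.075 0.081; behind -0.0885 
[... 1004 characters left out ...]
4; behind -0.0295 0.075 0.004; behind -0.0295 0.09 0.007; behind 0.0295 0.045 0.031; behind 0.0295 0.055 0; behind 0.0295 0.065 0.004; behind 0.0295 0.075 0.004; behind 0.0295 0.09 0.005; behind 0.0885 0.045 0.033; behind 0.0885 0.055 0; behind 0.0885 0.065 0.003; behind 0.0885 0.075 0.003; behind 0.0885 0.09 0.004; 
light [-0.01  0.49 -0.08  2.22  0.09  0.43  1.34]
pale [ 0.01  0.58  0.04  2.   -0.04  0.57  1.08]
mid [ 0.12  0.64 -0.04  1.83  0.04  0.67  1.6 ]
deep [ 0.08  0.76 -0.17  1.57  0.16  0.83  1.57]
brown [ 0.17  0.75 -0.07  1.58  0.06  0.81  1.76]
[0.53540254 0.1239922 ] [-0.28  0.59  0.01  1.91 -0.01  0.64  0.7 ]
[0.39030639 0.22536334] [-0.53  0.48 -0.07  2.16  0.07  0.5   0.31]
```

```bash
cat >> h.py <<'E'
y0=np.radians(55.06);o=np.array([.4577,.1668]);ex=np.array([np.cos(y0),np.sin(y0)]);ey=np.array([-ex[1],ex[0]])
HI=.19
def go(k,X,Y,T,zg=.066):
    m=np.mean(np.array(T[k]),0);th=np.radians(m[2]);z=zg+ctrl.pinch_z
    ctrl.movep([m[0],m[1],HI],quat(th)); ctrl.movel([m[0],m[1],z],max_speed=.12)
    ctrl.close_gripper(30); s=get_state();print(k,"grip",s["time"],s["width"],s["gripper_force"],s["tcp_pos"])
    ctrl.movel([m[0],m[1],HI+.02],max_speed=.15)
    p=o+X*ex+Y*ey
    ctrl.movep([*p,HI+.02],quat(y0)); s=get_state();print("carry",s["width"])
    ctrl.movel([*p,z+.012+.004],max_speed=.12); ctrl.movel([*p,z+.012+.0005],max_speed=.02)
    ctrl.pause(.2);s=get_state();print("down",s["contact_force"],s["tcp_pos"],p)
def rel(p=None):
    ctrl.ungrasp();ctrl.pause(.2);t=get_state()["tcp_pos"];ctrl.movel([t[0],t[1],HI],max_speed=.12);print("t",get_state()["time"])
E
python3 - <<'E'
from h import *
P=cloud("top")[2].reshape(-1,3)
r=np.hypot(P[:,0],P[:,1]);a=np.degrees(np.arctan2(P[:,1],P[:,0]))
for lo in range(-15,80,15):
    q=(a>lo)&(a<lo+15)&(r>.35)&(r<.75);print(lo,np.nanmax(P[q,2]).round(3),end=" ")
T=tiles(["light"])
t=get_state()["tcp_pos"];ctrl.movel([t[0],t[1],.40],max_speed=.2)
ctrl.movep([.4325,.03,.40],quat(np.radians(86)))
go("light",.009,.0295,T)
vision.grab_frame("wrist"); im=vision.grab_frame("side")[0]; cv2.imwrite("pics/s1.png",cv2.resize(im[100:340,180:480],None,fx=2.5,fy=2.5))
E
```

```text
-15 0.084 0 0.089 15 0.09 30 0.117 45 0.217 60 0.223 75 0.006 light grip 7.5583 0.008740220008876068 33.4528523683548 [0.43258536 0.00547785 0.04732844]
carry 0.00898090198559084
down [-0.58915531  0.12762436 -0.17292513] [0.43869229 0.19108564 0.05985286] [0.43867177 0.19107296]
```

View pics/s1.png

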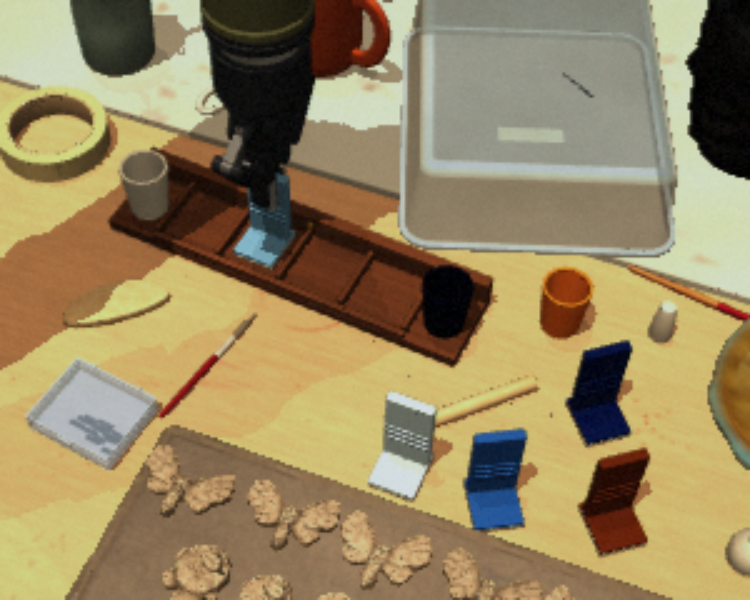

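The light tile is at (265,225) in the second bay from the white beaker, ridges to the front. Next: release it, then place pale and mid.

```bash
python3 - <<'E'
from h import *
rel()
T=tiles(["pale","mid"])
go("pale",.009,.0885,T);rel()
p=o+.009*ex+.0295*ey
go("mid",.009,-.0295,T);rel()
t=get_state()["tcp_pos"];ctrl.movep([.6,-.0,.22],quat(np.radians(90)))
D={k:o+.009*ex+Y*ey for k,Y in(("light",.0295),("pale",.0885),("mid",-.0295))}
for k,v in tiles(D,D,zlo=.085,zhi=.1).items():
    for w in v: d=np.array(w[:2])-o; print(k,(d@ex).round(4),(d@ey).round(4),np.round(w[2:],3))
im=vision.grab_frame("side")[0]; cv2.imwrite("pics/s2.png",cv2.resize(im[100:340,180:480],None,fx=2.5,fy=2.5))
E
```

```text
t 13.8083
pale grip 16.8917 0.008349650404714777 30.331885814666748 [ 0.51930502 -0.04103374  0.04740291]
carry 0.00846603241484781
down [-0.14763606 -0.76242305 -1.2624956 ] [0.39032131 0.22489221 0.05986127] [0.39030639 0.22486334]
t 23.3167
mid grip 26.6667 0.008685956186506154 31.242987513542175 [ 0.57755234 -0.07795754  0.04740844]
carry 0.008554170064176943
down [-0.15425004  0.23496873  0.29444432] [0.48709046 0.15728079 0.05985448] [0.48703716 0.15728258]
t 32.95
light 0.009 0.0295 [54.242  8.924 37.567  0.091]
light 0.0088 0.0287 [54.691 11.722 37.719  0.091]
pale 0.0089 0.088 [54.161  8.889 36.841  0.092]
pale 0.0089 0.0874 [57.033 12.105 38.248  0.091]
mid 0.009 -0.0297 [54.204  9.288 37.337  0.091]
mid 0.0084 -0.0307 [56.207 12.848 37.077  0.091]
```

View pics/s2.png

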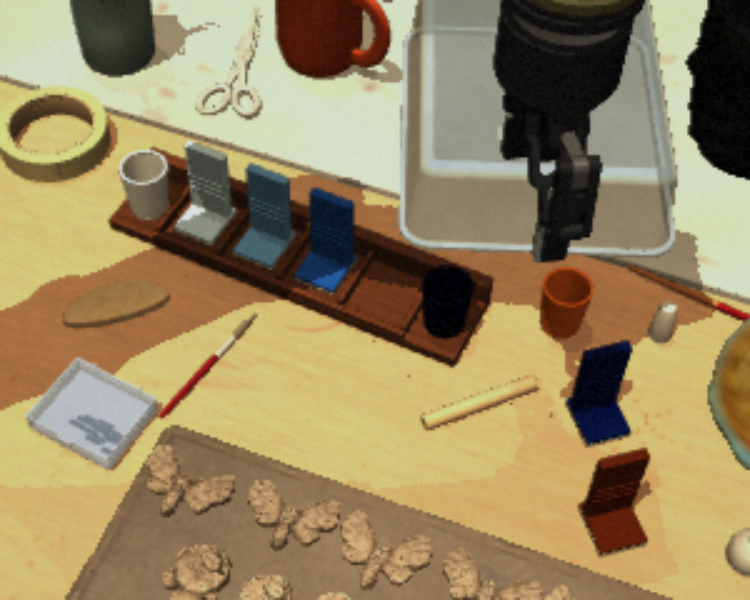

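Pale, light and mid stand in bays 1–3 at (208,195), (267,215) and (330,235), ridges to the front. They are on the floor and within 1 mm of target. For deep I'll aim at rack x=+5 mm to keep the open finger clear of the tray.

```bash
python3 - <<'E'
from h import *
go("deep",.005,-.0865,tiles(["deep"]))
f0=get_state()["contact_force"];rel();print(f0,get_state()["contact_force"])
ctrl.movep([.6,-.0,.30],quat(np.radians(90)))
D={k:o+.009*ex+Y*ey for k,Y in(("light",.0295),("pale",.0885),("mid",-.0295),("deep",-.0865))}
for k,v in tiles(D,D,zlo=.085,zhi=.1).items():
    for w in v: d=np.array(w[:2])-o; print(k,(d@ex).round(4),(d@ey).round(4),np.round(w[2:],3))
print(np.round(tiles(["brown"])["brown"],4))
for n in("side","top"):
    im=vision.grab_frame(n)[0]
    for t in("beaker_white","beaker_cobalt"):print(n,t,[(np.round(r["point"]),r["p"]) for r in models.recognise(n,t)])
    if n=="side":cv2.imwrite("pics/s3.png",cv2.resize(im[100:340,180:480],None,fx=2.5,fy=2.5))
E
```

```text
deep grip 37.1583 -0.00025427300719263517 0.0 [ 0.33712884 -0.00713313  0.04728563]
carry 0.00012547547080398342
down [-0.17071682 -0.69141684 -0.38594882] [0.53150639 0.12137077 0.05985633] [0.53147216 0.12135863]
t 43.4333
[-0.17071682 -0.69141684 -0.38594882] [-0.34032566  0.59013443  0.5571543 ]
light 0.009 0.029 [55.167  9.156 37.042  0.091]
light 0.0087 0.0289 [57.125 11.94  38.38   0.091]
pale 0.0089 0.0883 [55.328  9.023 38.337  0.091]
pale 0.0089 0.0873 [53.947 10.873 38.318  0.091]
mid 0.009 -0.0297 [54.102  9.286 37.335  0.091]
mid 0.0086 -0.0308 [54.669 10.495 38.535  0.091]
deep -0.3989 0.2797 [90.  0.  0. nan]
deep -0.3989 0.2797 [90.  0.  0. nan]
[[ 0.00000e+00  0.00000e+00  9.00000e+01  0.00000e+00  0.00000e+00
           nan]
 [ 6.60800e-01 -1.08900e-01  9.94333e+01  9.63620e+00  3.80566e+01
   7.94000e-02]]
side beaker_white [(array([237., 172.]), 0.92), (array([312., 199.]), 0.51)]
side beaker_cobalt [(array([356., 222.]), 0.87), (array([405., 221.]), 0.65)]
top beaker_white [(array([246., 335.]), 0.81), (array([278., 283.]), 0.28)]
top beaker_cobalt [(array([328., 209.]), 0.84), (array([331., 161.]), 0.76), (array([300., 258.]), 0.56)]
  return _methods._mean(a, axis=axis, dtype=dtype,
  ret = ret.dtype.type(ret / rcount)
```

View pics/s3.png

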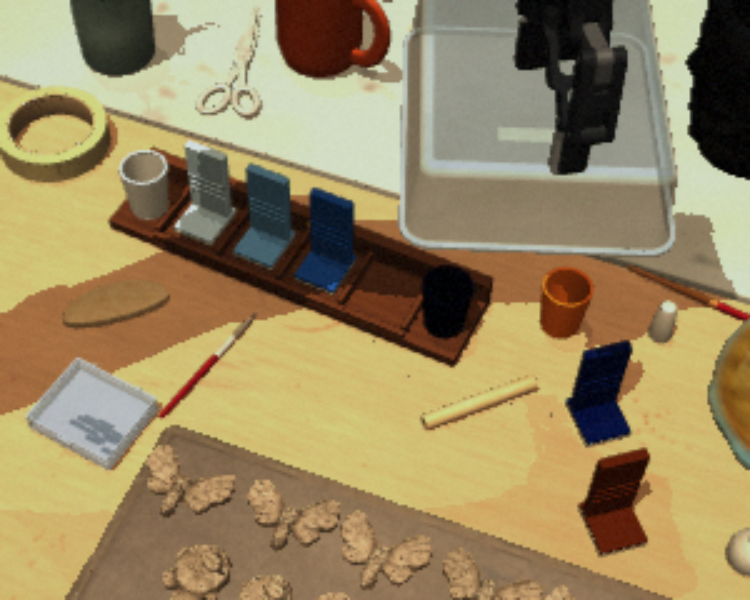

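The arm blocked the top camera, so an empty fit spoiled the average and the gripper closed on empty air. Nothing was disturbed: deep still stands at (600,395). I'll retry using the side view only, checked against the first measurement.

```bash
python3 - <<'E'
from h import *
T=tiles(["deep"],names=("side",));print(T)
m=T["deep"][0]; assert np.hypot(m[0]-.6746,m[1]+.0137)<.004 and abs(m[2]-98.9)<4
T={"deep":[(.6746,-.0137,98.9)]}
go("deep",.005,-.0865,T)
assert get_state()["width"]>.006
rel()
ctrl.movep([.45,-.1,.35],quat(np.radians(90)))
D={k:o+.009*ex+Y*ey for k,Y in(("light",.0295),("pale",.0885),("mid",-.0295),("deep",-.0865))}
for k,v in tiles(D,D,names=("top","side"),zlo=.085,zhi=.1).items():
    for w in v: d=np.array(w[:2])-o; print(k,(d@ex).round(4),(d@ey).round(4),np.round(w[2:],3))
print(np.round(tiles(["brown"],names=("side",))["brown"],4))
im=vision.grab_frame("side")[0]
cv2.imwrite("pics/s4.png",cv2.resize(im[100:340,180:480],None,fx=2.5,fy=2.5))
E
```

```text
{'deep': [(0.6743217163085937, -0.01481679630279541, 96.03752708435059, 12.148673057556152, 38.887332916259766, np.float64(0.07900099986989897))]}
deep grip 47.3333 0.008548114562735016 29.941796958446503 [ 0.67468249 -0.0136847   0.0473887 ]
carry 0.008662767596504748
down [ 0.09993257  0.21100979 -0.7176339 ] [0.53151685 0.12136028 0.05987694] [0.53147216 0.12135863]
t 53.5083
light 0.009 0.0292 [54.462  8.974 37.451  0.091]
light 0.0091 0.0291 [55.742 11.353 39.4    0.091]
pale 0.009 0.0882 [54.408  9.007 36.828  0.091]
pale 0.0085 0.0876 [56.185 11.266 37.337  0.091]
mid 0.0091 -0.0297 [54.944  9.087 37.332  0.092]
mid 0.0058 -0.0134 [1.73058e+02 9.80000e-02 3.94800e+00 9.00000e-02]
deep 0.005 -0.0862 [55.664  9.08  37.648  0.091]
deep 0.0056 -0.0886 [55.045 13.323 34.381  0.091]
[[ 6.60500e-01 -1.08600e-01  9.52733e+01  1.13607e+01  3.81678e+01
   7.93000e-02]]
```

View pics/s4.png

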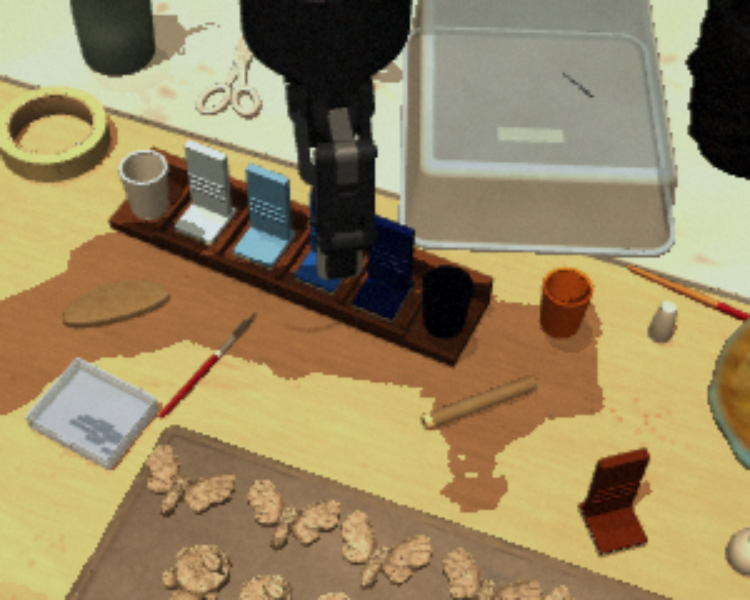

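All four tiles stand in their bays from pale by the white beaker to deep by the cobalt one. Deep is at (388,265), and the beakers and the brown tile have not moved.

```bash
python3 -c "
from h import *
print(ticket.close_job())"
```

```text
the job is handed in; nothing more can be done
None
```

I placed all four blue tiles in the rack in order of shade, palest by the white beaker, ridges to the front, and handed the job in at about 55 s; the final pictures show every tile upright in its bay with the beakers and brown tile unmoved, but no verdict was returned.

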